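# Latch two vial racks into the bench shaker

## Robot

A 6-joint arm with a two-finger parallel gripper is mounted at the origin on the work surface. World frame = base frame: x ahead of the robot, y to its left, z up, the work surface at z = 0. Lengths are in m, angles in rad, forces in N, time in s.
With the tool pointing down it reaches from about 0.375 to 0.975 m from the base axis. Payload 3.8 kg.
Tool frame: the origin (TCP) lies midway between the tips of the shut fingers; the grasp point (between the pads) lies 19 mm behind it; z points along the fingers, y is the direction in which the jaws open and shut (so a half turn about z gives the same grasp; the last joint's range is limited). The gripper opens to 85 mm and grips with 20 to 120 N. Pads are 22 mm wide; open, the fingers measure 114 mm over their backs; the gripper's body (76 mm by 85 mm) begins 54 mm behind the grasp point. The pads swing forward as they close: fully open they stand 13 mm farther back than shut.
Start: joints at [-1.297, 0.264, 1.604, -0, 1.274, -0.037], TCP at [0.206, -0.643, 0.231] pointing down, gripper open.
Joint ranges: [-2.63, 2.63], [-0.94, 2.18], [0.31, 2.57], [-1.31, 4.45], [0, 2.66], [-2.55, 2.55]. Speed limits (rad/s): [2.57, 2.57, 3.14, 3.14, 3.14, 3.14].

## Interface

Orientations are given as a rotation vector (axis times angle).
In Python, from workcell import bot gives the robot as it stands. The module is installed in compiled form; this text tells all that it offers.
- The arm moves only by the tool play_rows, never from a script. Its argument "series" is a list of rows, each an object with "translation": the shift along the tool's x, y, z in m, a list of three; "spin": the turn about the tool's z in units of 5 degrees (1.0 is 5 degrees). In form: [{"translation": [dx, dy, dz], "spin": spin}, ...]. A call has 1 to 5 rows; each row shifts and turns the commanded pose from where the row before left it, along the tool's axes as they then stand; what a row does not reach is not made up. A row lasts 1/10 s, in which the tool goes at most 50 mm and 8.59 degrees, less where a joint would pass 70% of its speed; a pose out of reach is approached as far as the arm can. A call is refused whole if a number of a shift passes 0.05 or a number of a turn 1, either way. A call with a gripper value outside its range is refused whole. "jaw" is the gripper's target within -1 to 1 (fully open at 1, half-way at 0, shut at -1), set as the call begins (left out, the last holds). The fingers move at their own pace and stop on an object; "force" is the grip in N (left out, the last holds). Time passes only in rows, so rows that do not move let the fingers close. It gives the time, the measured TCP pose, the force and the opening at its end, in the units of the state.
- bot.read_state(): the state, without advancing time (a new reading comes with each control period).
- bot.read_camera(name): name is "side" or "top"; returns the picture (400x640x3 uint8, blue, green, red); there is no depth.
- bot.get_calibration(name): a dict with "fov_y" (degrees; the focal length in pixels is half the picture's height over the tangent of half this angle, whatever the lens; pixels are square), "cx", "cy" (the principal point, pixels), "k1" (the pictures are not rectified: a ray, as slopes to the right and down, at radius r is drawn at 1 + k1 r^2 times it, then the intrinsics apply), "R" (3x3) and "t" (3): a world point X has camera coordinates R X + t. Camera axes: x right, y down, z forward; pixel columns grow to the right and rows downward; lengths in m; the calibration is good to about 2 mm. A picture is of the moment at which its call begins. get_calibration takes no time and is no camera call.
- bot.finish_job(): hands the job in, once; it reports no verdict.
The state is a dict: "time": time; "q": joint angles; "joint_vel": joint speeds; "joint_torque": joint torques, N m; "tool_pos": TCP position; "tcp_rot": TCP orientation; "wrist_force": force on the tool from outside, world axes, zero at the start; "torque": the same for the moment, N m; "width": opening from 0.0 (shut) to 1.0 (fully open).
Only numpy, scipy, OpenCV 4.12 (cv2) and the standard library are available. Lean on these libraries where they do the work, as an engineer would, in place of code of your own. Each camera call takes 0.05 s, during which the arm holds its last target. There are 200 camera calls.

## Task

Load the two vial racks from the bench into the shaker, each in the bay whose catch tab has the colour of its handle: one end hooked under the fixed lip at the back of the bay, the front end let down past the spring catch by pressing its tab gently, so that the rack lies flat on the deck and the catch has snapped shut over it. Keep the racks roughly upright, leave the rack that is already latched in the middle bay as it is, and do not knock the glassware, bottles and dish standing around.

Things in the scene. Friction and masses are not known exactly. Their poses are not given: they have to be found in the camera images.
- shaker: bench shaker, standing still: white housing 240 x 310 mm, 70 mm high, above it a fixed aluminium deck, 110 mm over the bench, with three bays: orange (at y = -92 mm), green (middle, holding a rack), blue (+92 mm). Its front, with the catches and their coloured tabs, looks to -x. Origin: on the bench under the middle of the deck; x to the back, y left, z up.
- rack_blue: Blue-handled vial rack, 0.45 kg: base plate 140 x 76 x 8 mm; block of capped vials 114 x 70 mm, up to 52 mm high; blue carrying handle: level bar along x over the middle, 88 mm long, 12 mm wide, 72 to 90 mm high, end posts at x = -40 and +40 mm. Origin: centre of the underside; x lengthwise, z up. Ends alike: either way round will do. To be loaded.
- bay_blue (a point): centre of the blue bay's floor, where the rack's origin belongs; shaker's axes. Side guides, 9 mm high, stand 82 mm apart; back wall at x = +72 mm; from it a fixed lip reaches forward to x = +55 mm, 13 mm clear above the floor, 5 mm thick. The opening between lip and nose (116 mm) is shorter than the rack: its back end goes in first, tilted down, under the lip.
- catch_blue (a joint): blue bay's spring catch. 0 = shut; 0.44 rad = tab pressed down to its stop (takes 2 to 6 N); by 0.4 rad a rack end resting on its nose has dropped to the deck; let go, it snaps shut. Shut, its nose (underside 9.5, top 17.5 mm above the deck) reaches from 75 to 61 mm in front of the bay's origin. Pushing a rack down on the nose does not open it.
- tab_blue (a point): middle of the upper face of the blue catch's coloured tab (28 mm in the shaker's x, 36 mm wide), 120 mm in front of the bay's origin, 6 mm below the deck; pressed from above it goes down about 19 mm, tilting forward, to its stop; housing 34 mm below it. Moves with the catch.
- rack_orange: Orange-handled vial rack, 0.45 kg: base plate 140 x 76 x 8 mm; block of capped vials 114 x 70 mm, up to 52 mm high; orange carrying handle: level bar along x over the middle, 88 mm long, 12 mm wide, 72 to 90 mm high, end posts at x = -40 and +40 mm. Origin: centre of the underside; x lengthwise, z up. Ends alike: either way round will do. To be loaded.
- bay_orange (a point): centre of the orange bay's floor, where the rack's origin belongs; shaker's axes. Side guides, 9 mm high, stand 82 mm apart; back wall at x = +72 mm; from it a fixed lip reaches forward to x = +55 mm, 13 mm clear above the floor, 5 mm thick. The opening between lip and nose (116 mm) is shorter than the rack: its back end goes in first, tilted down, under the lip.
- catch_orange (a joint): orange bay's spring catch. 0 = shut; 0.44 rad = tab pressed down to its stop (takes 2 to 6 N); by 0.4 rad a rack end resting on its nose has dropped to the deck; let go, it snaps shut. Shut, its nose (underside 9.5, top 17.5 mm above the deck) reaches from 75 to 61 mm in front of the bay's origin. Pushing a rack down on the nose does not open it.
- tab_orange (a point): middle of the upper face of the orange catch's coloured tab (28 mm in the shaker's x, 36 mm wide), 120 mm in front of the bay's origin, 6 mm below the deck; pressed from above it goes down about 19 mm, tilting forward, to its stop; housing 34 mm below it. Moves with the catch.
- rack_green: Green-handled vial rack, 0.45 kg: base plate 140 x 76 x 8 mm; block of capped vials 114 x 70 mm, up to 52 mm high; green carrying handle: level bar along x over the middle, 88 mm long, 12 mm wide, 72 to 90 mm high, end posts at x = -40 and +40 mm. Origin: centre of the underside; x lengthwise, z up. Ends alike: either way round will do. Already latched: leave it.
- bay_green (a point): centre of the green bay's floor, where the rack's origin belongs; shaker's axes. Side guides, 9 mm high, stand 82 mm apart; back wall at x = +72 mm; from it a fixed lip reaches forward to x = +55 mm, 13 mm clear above the floor, 5 mm thick. The opening between lip and nose (116 mm) is shorter than the rack: its back end goes in first, tilted down, under the lip.
- catch_green (a joint): green bay's spring catch. 0 = shut; 0.44 rad = tab pressed down to its stop (takes 2 to 6 N); by 0.4 rad a rack end resting on its nose has dropped to the deck; let go, it snaps shut. Shut, its nose (underside 9.5, top 17.5 mm above the deck) reaches from 75 to 61 mm in front of the bay's origin. Pushing a rack down on the nose does not open it.
- tab_green (a point): middle of the upper face of the green catch's coloured tab (28 mm in the shaker's x, 36 mm wide), 120 mm in front of the bay's origin, 6 mm below the deck; pressed from above it goes down about 19 mm, tilting forward, to its stop; housing 34 mm below it. Moves with the catch.
- beaker: glass beaker, 70 mm across, 95 mm high, loose on the bench, not to be disturbed. Origin: centre of its underside; z up.
- conical_flask: glass conical flask, 82 mm across the foot, 116 mm high, loose on the bench, not to be disturbed. Origin: centre of its underside; z up.
- reagent_bottle: amber bottle with a blue cap, 64 mm across, 130 mm high, loose on the bench, not to be disturbed. Origin: centre of its underside; z up.
- wash_bottle: white bottle with a red cap, 66 mm across, 140 mm high, loose on the bench, not to be disturbed. Origin: centre of its underside; z up.
- volumetric_flask: stoppered glass flask, 72 mm across, 142 mm high, loose on the bench, not to be disturbed. Origin: centre of its underside; z up.
- dish: white porcelain dish, 80 mm across, 20 mm high, loose on the bench, not to be disturbed. Origin: centre of its underside; z up.
There are look-alikes about, which are no part of the job. What is shaped like the rack_orange but pink or purple is not meant.

How it is judged:
At the end, for the whole second after the job is handed in: All three racks lie at rest in the bays of their colours: origin within 10 mm lengthwise, 7 mm sideways and 3 mm in height of the bay's, flat within 0.03 rad, in line within 0.08 rad, and each catch closed over its rack (joint below 0.08 rad) (x of rack_blue in the frame of bay_blue between -0.01 and 0.01 m and y of rack_blue in the frame of bay_blue between -0.007 and 0.007 m and z of rack_blue in the frame of bay_blue between -0.003 and 0.003 m and angle between each of rack_blue, rack_orange, rack_green's own z axis and vertical below 0.03 rad and angle between the x axis of each of rack_blue, rack_orange, rack_green and the x axis of shaker, either way round below 0.08 rad and value of joint each of catch_blue, catch_orange, catch_green below 0.08 rad and linear speed of each of rack_blue, rack_orange, rack_green below 0.02 m/s and x of rack_orange in the frame of bay_orange between -0.01 and 0.01 m and y of rack_orange in the frame of bay_orange between -0.007 and 0.007 m and z of rack_orange in the frame of bay_orange between -0.003 and 0.003 m and x of rack_green in the frame of bay_green between -0.01 and 0.01 m and y of rack_green in the frame of bay_green between -0.007 and 0.007 m and z of rack_green in the frame of bay_green between -0.003 and 0.003 m); the robot touches nothing.
It fails at once if a vial rack is tipped more than about 35 degrees (angle between any of rack_blue, rack_orange, rack_green's own z axis and vertical above 0.6 rad).
It fails at once if the rack in the middle bay is shifted by more than 8 mm, or its catch is opened (distance of rack_green from where it was at the start of the episode above 0.008 m or value of joint catch_green above 0.15 rad).
It fails at once if the robot pushes on a catch with more than 70 N (contact force between any of the fingers, the arm and catch_blue above 70 N or contact force between any of the fingers, the arm and catch_orange above 70 N or contact force between any of the fingers, the arm and catch_green above 70 N).
It fails at once if glassware, a bottle or the dish is shifted by more than 30 mm or tipped (distance of any of beaker, conical_flask, reagent_bottle, wash_bottle, volumetric_flask, dish from where it was at the start of the episode above 0.03 m or angle between any of beaker, conical_flask, reagent_bottle, wash_bottle, volumetric_flask, dish's own z axis and vertical above 0.5 rad).
It also fails if it takes over 72 s, if anything falls off the work surface, if the arm or the gripper's body presses on something with over 40 N, if the wrist force passes 120 N, or if a joint passes its speed limit or range.

## Working session

There is one attempt and no reset: what is moved stays moved. The work goes in short steps, Python scripts to look and compute and a tool call to move; the robot and the scene stay as the last step left them, time stands still between calls to the robot, and variables do not carry over. Pictures are saved under pics/ and viewed, about 8 in all and at most 12, crops included, and the job is handed in when it is done.

Besides the shell and the picture viewer there is one more tool, called after ">>>" in YAML: its name, and indented under it one key for each argument. play_rows: Moves the arm, as the interface text tells. Its arguments: {"type":"object","properties":{"series":{"type":"array","items":{"type":"object","properties":{"translation":{"type":"array","items":{"type":"number"}},"spin":{"type":"number"}}}},"jaw":{"type":"number"},"force":{"type":"number"}},"required":["series"]}

```bash
mkdir -p pics; python3 - <<'E'
from workcell import bot
import cv2,numpy as np
print({k:np.round(v,3).tolist() for k,v in bot.read_state().items()})
for n in("side","top"):
    cv2.imwrite(f"pics/{n}0.png",bot.read_camera(n)); c=bot.get_calibration(n); print(n,{k:np.round(v,4).tolist() for k,v in c.items()}, (-np.array(c["R"]).T@np.array(c["t"])).round(3))
E
```

```text
{'time': 0.0, 'q': [-1.297, 0.265, 1.605, 0.0, 1.274, -0.037], 'joint_vel': [0.0, 0.001, 0.0, -0.0, -0.001, -0.0], 'joint_torque': [0.001, -51.51, -36.732, -0.0, 0.013, -0.0], 'tool_pos': [0.206, -0.642, 0.23], 'tcp_rot': [-3.102, -0.486, 0.0], 'wrist_force': [-0.392, -0.728, -0.203], 'torque': [-0.01, -0.032, 0.063], 'width': 1.004}
side {'fov_y': 43.298, 'cx': 311.5289, 'cy': 192.3487, 'k1': -0.1547, 'R': [[-0.8677, -0.4968, -0.0136], [-0.328, 0.593, -0.7353], [0.3734, -0.6336, -0.6776]], 't': [0.4427, 0.234, 1.5716]} [-0.126  1.077  1.243]
top {'fov_y': 48.746, 'cx': 308.797, 'cy': 201.6575, 'k1': 0.0042, 'R': [[-0.0176, -0.9995, 0.0258], [-0.9968, 0.0156, -0.0784], [0.0779, -0.0271, -0.9966]], 't': [0.0084, 0.5124, 1.3165]} [0.408 0.036 1.352]
```

View pics/top0.png

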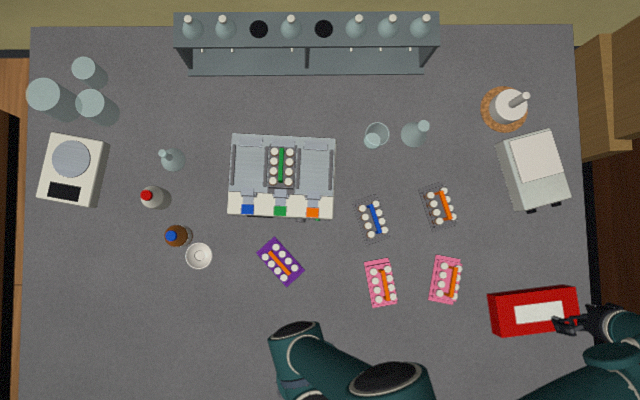

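View pics/side0.png

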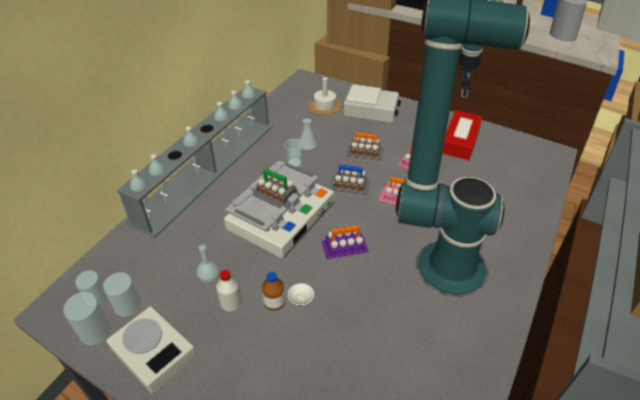

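Top view: the shaker is at about (282,178), with tabs blue (247,209), green (280,211) and orange (313,212). The blue rack is at (373,218).

Orange-handled candidates are (440,207) on a dark base, (381,283) and (446,280) on pink bases, and (281,262) on a purple base. Only (440,207) fits, since it has the same plain base as the blue and green racks. I'll confirm that in a crop and measure.

```bash
cat > h.py <<'E'
from workcell import bot
import cv2,numpy as np
from scipy.spatial.transform import Rotation as Ro
HUE={'blue':(105,130),'green':(45,85),'orange':(7,20)}
def ray(n,px):
    c=bot.get_calibration(n); f=200/np.tan(np.radians(c["fov_y"]/2)); R=np.array(c["R"]); t=np.array(c["t"])
    K=np.array([[f,0,c["cx"]],[0,f,c["cy"]],[0,0,1]])
    p=cv2.undistortPoints(np.float64(px).reshape(-1,1,2),K,np.array([c["k1"],0,0,0.]),criteria=None) if False else cv2.undistortPointsIter(np.float64(px).reshape(-1,1,2),K,np.array([c["k1"],0,0,0.]),None,None,(3,50,1e-10))
    d=np.c_[p.reshape(-1,2),np.ones(len(p))]@R
    return -R.T@t,d
def onz(n,px,z):
    o,d=ray(n,px); return o+d*((z-o[2])/d[:,2])[:,None]
def proj(n,X):
    c=bot.get_calibration(n); f=200/np.tan(np.radians(c["fov_y"]/2))
    return cv2.projectPoints(np.float64(X).reshape(-1,1,3),cv2.Rodrigues(np.array(c["R"]))[0],np.array(c["t"]),np.array([[f,0,c["cx"]],[0,f,c["cy"]],[0,0,1]]),np.array([c["k1"],0,0,0.]))[0].reshape(-1,2)
def blobs(im,col,box,smin=130,vmin=60,amin=15):
    x0,y0,x1,y1=box; h=cv2.cvtColor(im,cv2.COLOR_BGR2HSV); lo,hi=HUE[col]
    m=cv2.inRange(h,(lo,smin,vmin),(hi,255,255)); k=np.zeros_like(m); k[y0:y1,x0:x1]=m[y0:y1,x0:x1]
    n,l,s,c=cv2.connectedComponentsWithStats(k)
    return [(int(s[i,4]),c[i],np.argwhere(l==i)[:,::-1]) for i in range(1,n) if s[i,4]>=amin]
def line(n,pts,z):
    P=onz(n,pts,z)[:,:2]; m=P.mean(0); w,v=np.linalg.eigh(np.cov((P-m).T)); a=v[:,1]; a=a*np.sign(a[0])
    e=(P-m)@v; mid=m+a*0
    return m,np.arctan2(a[1],a[0]),np.ptp(e[:,1]),np.ptp(e[:,0])
def shot(n,name=None):
    im=bot.read_camera(n)
    if name: cv2.imwrite(f"pics/{name}.png",im)
    return im
E
python3 - <<'E'
from h import *
im=cv2.imread("pics/top0.png")
for nm,col,box,z in[("rb",'blue',(355,195,392,243),.09),("ro",'orange',(420,180,462,230),.09),("tb",'blue',(238,200,260,218),.104),("tg",'green',(270,200,290,220),.104),("to",'orange',(302,203,324,222),.104),("hg",'green',(268,140,296,190),.2)]:
    for a,c,p in blobs(im,col,box): 
        m,t,L,W=line("top",p,z); print(nm,a,c.round(1),m.round(4),"deg %.1f L %.3f W %.3f"%(np.degrees(t),L,W))
cv2.imwrite("pics/crop1.png",np.hstack([cv2.resize(im[125:225,225:345],None,fx=4,fy=4,interpolation=2)[:400,:480],cv2.resize(im[170:320,350:465],None,fx=2.66,fy=2.66,interpolation=2)[:399+1]][:1]+[cv2.copyMakeBorder(cv2.resize(im[170:320,350:465],(306,400),interpolation=2),0,0,0,0,0)]))
E
```

```text
rb 140 [374.7 218.5] [ 0.4556 -0.1866] deg 17.1 L 0.087 W 0.018
ro 177 [444.3 205. ] [ 0.4912 -0.3896] deg 16.8 L 0.087 W 0.028
tb 105 [247.  208.9] [0.4883 0.1769] deg -85.9 L 0.035 W 0.028
tg 105 [279.8 210.5] [0.482  0.0846] deg 82.2 L 0.032 W 0.027
to 112 [312.1 212.1] [ 0.476  -0.0066] deg -85.0 L 0.036 W 0.028
hg 146 [280.5 164.7] [0.5973 0.0776] deg -3.4 L 0.091 W 0.012
```

View pics/crop1.png

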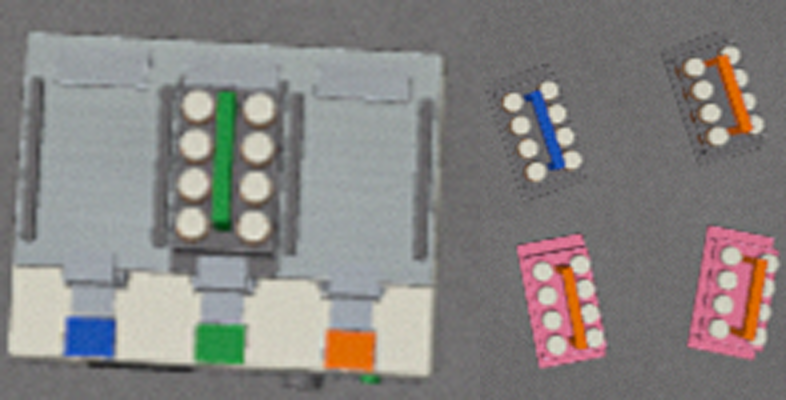

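The crop confirms it: the dark-base rack at (445,205) is rack_orange, and the pink ones next to it are decoys. Tab spacing measures 184 mm, matching the given bay spacing, and the shaker yaw is about -3.8°. Next I'll plan the reach.

```bash
cat >> h.py <<'E'
def go(target,yaw=None,frm=None):
    s=bot.read_state(); p=np.array(s["tool_pos"]); R=Ro.from_rotvec(s["tcp_rot"]).as_matrix(); y0=np.degrees(np.arctan2(R[1,0],R[0,0]))
    if frm is not None: p=np.array(frm[:3]); y0=frm[3]; R=Ro.from_euler('ZX',[y0,180],degrees=True).as_matrix()
    d=R.T@(np.array(target)-p); sp=0 if yaw is None else -(yaw-y0)/5
    print("pos",p.round(4),"yaw %.2f tilt %.2f"%(y0,np.degrees(np.arccos(-R[2,2]))),"-> tool d",d.round(4),"|d| %.3f"%np.linalg.norm(d),"spin %.2f"%sp,"F",np.round(s["wrist_force"],1),"w %.3f t %.2f"%(s["width"],s["time"]))
E
python3 - <<'E'
from h import *
o=onz("top",[[445.5,205.2]],.09)[0];b=onz("top",[[375,218.8]],.09)[0];print(o,b)
go([o[0],o[1],.231],17); go([o[0],o[1],.062],17,(o[0],o[1],.231,17))
E
```

```text
[ 0.49060072 -0.39296224  0.09      ] [ 0.45470888 -0.18737861  0.09      ]
pos [ 0.2062 -0.642   0.23  ] yaw 17.81 tilt 0.12 -> tool d [ 0.3469 -0.1502 -0.0006] |d| 0.378 spin 0.16 F [-0.6  0.5  0.3] w 1.003 t 0.10
pos [ 0.4906 -0.393   0.231 ] yaw 17.00 tilt 0.00 -> tool d [ 0.    -0.     0.169] |d| 0.169 spin 0.00 F [-0.6  0.5  0.3] w 1.003 t 0.10
```

>>> play_rows:
  series:
    - {"translation":[0.035,-0.015,0],"spin":0.15}
    - {"translation":[0.035,-0.015,0],"spin":0}
    - {"translation":[0.035,-0.015,0],"spin":0}
    - {"translation":[0.035,-0.015,0],"spin":0}
    - {"translation":[0.035,-0.015,0],"spin":0}
  jaw: 1
  force: 30

```text
time: 0.6
tool_pos: [0.3521, -0.5179, 0.2306]
tcp_rot: [-3.106, -0.465, 0.001]
wrist_force: [0.7, 0.1, -0.5]
width: 1.004
```

>>> play_rows:
  series:
    - {"translation":[0.035,-0.015,0],"spin":0}
    - {"translation":[0.035,-0.015,0],"spin":0}
    - {"translation":[0.035,-0.015,0],"spin":0}
    - {"translation":[0.035,-0.015,0.02],"spin":0}
    - {"translation":[0.032,-0.015,0.02],"spin":0}

```text
time: 1.1
tool_pos: [0.4954, -0.3961, 0.1914]
tcp_rot: [3.106, 0.466, 0.002]
wrist_force: [0.3, -0.1, -0.6]
width: 1.001
```

```bash
python3 - <<'E'
from h import *
go([.4906,-.393,.062],17)
E
```

```text
pos [ 0.4954 -0.3961  0.1914] yaw 17.07 tilt 0.10 -> tool d [-0.0039 -0.0046  0.1294] |d| 0.130 spin 0.01 F [ 0.3 -0.1 -0.6] w 1.001 t 1.10
```

>>> play_rows:
  series:
    - {"translation":[-0.004,-0.0045,0.03],"spin":0}
    - {"translation":[0,0,0.035],"spin":0}
    - {"translation":[0,0,0.035],"spin":0}
    - {"translation":[0,0,0.03],"spin":0}
    - {"translation":[0,0,0],"spin":0}

```text
time: 1.6
tool_pos: [0.4848, -0.3905, 0.0553]
tcp_rot: [-3.098, -0.465, 0.012]
wrist_force: [-0.8, 0.9, 0.0]
width: 1.001
```

>>> play_rows:
  series:
    - {"translation":[0,0,0],"spin":0}
    - {"translation":[0,0,0],"spin":0}
    - {"translation":[0,0,0],"spin":0}
    - {"translation":[0,0,0],"spin":0}
    - {"translation":[0,0,0],"spin":0}
  jaw: -1
  force: 40

```text
time: 2.1
tool_pos: [0.4894, -0.3947, 0.0626]
tcp_rot: [3.105, 0.466, 0.002]
wrist_force: [1.2, -1.8, 1.7]
width: 0.149
```

>>> play_rows:
  series:
    - {"translation":[0,0,0],"spin":0}
    - {"translation":[0,0,0],"spin":0}
    - {"translation":[0,0,0],"spin":0}
    - {"translation":[0,0,-0.01],"spin":0}
    - {"translation":[0,0,-0.02],"spin":0}

```text
time: 2.6
tool_pos: [0.4857, -0.3912, 0.0879]
tcp_rot: [-3.1, -0.465, 0.009]
wrist_force: [-0.1, 0.7, -2.9]
width: 0.135
```

```bash
python3 - <<'E'
from h import *
t=np.array([[.4883,.1769],[.482,.0846],[.476,-.0066]]); m=t.mean(0); v=t[0]-t[2]; yaw=np.arctan2(-v[0],v[1]); s=np.array([np.cos(yaw),np.sin(yaw)]); l=np.array([-s[1],s[0]])
print(np.degrees(yaw)); 
for n,k in(("blue",1),("green",0),("orange",-1)): print(n,"tab",m+k*.092*l,"bay",m+k*.092*l+.12*s,"pre",m+k*.092*l+.098*s)
b=m-.092*l+.098*s
go([.49,-.393,.29],17); go([*b,.29],np.degrees(yaw))
i=shot("top","top1")
cv2.imwrite("pics/crop2.png",cv2.resize(i[150:280,360:530],None,fx=4,fy=4,interpolation=2))
E
```

```text
-3.8347981332684515
blue tab [0.48825295 0.17676068] bay [0.60798427 0.16873509] pre [0.58603353 0.17020645]
green tab [0.4821     0.08496667] bay [0.60183132 0.07694108] pre [0.57988058 0.07841244]
orange tab [ 0.47594705 -0.00682735] bay [ 0.59567837 -0.01485294] pre [ 0.57372763 -0.01338158]
pos [ 0.4857 -0.3912  0.0879] yaw 17.06 tilt 0.53 -> tool d [ 0.0026  0.0014 -0.2022] |d| 0.202 spin 0.01 F [-0.1  0.7 -2.9] w 0.135 t 2.60
pos [ 0.4857 -0.3912  0.0879] yaw 17.06 tilt 0.53 -> tool d [ 0.194  -0.337  -0.2004] |d| 0.437 spin 4.18 F [-0.1  0.7 -2.9] w 0.135 t 2.60
```

View pics/crop2.png

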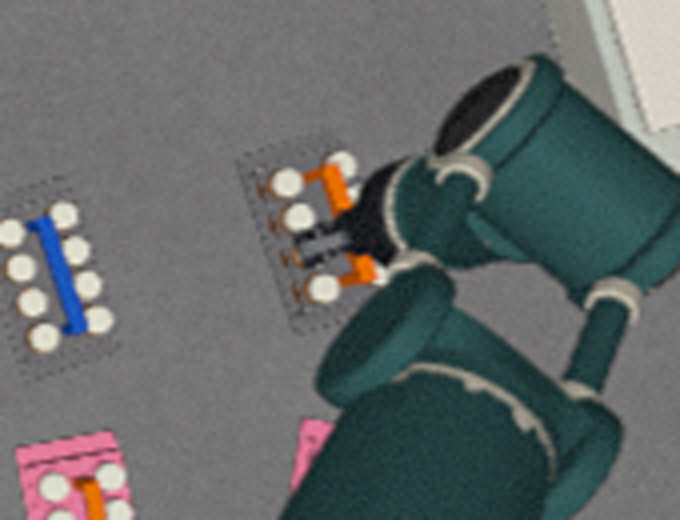

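>>> play_rows:
  series:
    - {"translation":[0,0,-0.03],"spin":0.5}
    - {"translation":[0,0,-0.04],"spin":0.9}
    - {"translation":[0,0,-0.045],"spin":0.95}
    - {"translation":[0,0,-0.045],"spin":0.95}
    - {"translation":[0,0,-0.04],"spin":0.88}

```text
time: 3.15
tool_pos: [0.4881, -0.3932, 0.292]
tcp_rot: [-3.138, 0.11, 0.002]
wrist_force: [0.7, -0.8, -4.9]
width: 0.132
```

>>> play_rows:
  series:
    - {"translation":[0,0,0],"spin":0}
    - {"translation":[0,0,0],"spin":0}

```text
time: 3.35
tool_pos: [0.4886, -0.3937, 0.291]
tcp_rot: [-3.14, 0.103, -0.0]
wrist_force: [0.1, 0.1, -5.7]
width: 0.131
```

```bash
python3 - <<'E'
from h import *
go([.5737,-.0134,.29],-3.83)
E
```

```text
pos [ 0.4886 -0.3937  0.291 ] yaw -3.77 tilt 0.01 -> tool d [ 0.0599 -0.385   0.001 ] |d| 0.390 spin 0.01 F [ 0.1  0.1 -5.7] w 0.131 t 3.35
```

>>> play_rows:
  series:
    - {"translation":[0.003,-0.02,0],"spin":0}
    - {"translation":[0.006,-0.038,0],"spin":0}
    - {"translation":[0.006,-0.038,0],"spin":0}
    - {"translation":[0.006,-0.038,0],"spin":0}
    - {"translation":[0.006,-0.038,0],"spin":0}

```text
time: 3.85
tool_pos: [0.5253, -0.2211, 0.2869]
tcp_rot: [-3.136, 0.104, 0.01]
wrist_force: [0.7, 0.7, -5.0]
width: 0.131
```

>>> play_rows:
  series:
    - {"translation":[0.006,-0.038,0],"spin":0}
    - {"translation":[0.006,-0.038,0],"spin":0}
    - {"translation":[0.006,-0.038,0],"spin":0}
    - {"translation":[0.006,-0.038,0],"spin":0}
    - {"translation":[0.006,-0.038,0],"spin":0}

```text
time: 4.35
tool_pos: [0.5676, -0.034, 0.287]
tcp_rot: [-3.139, 0.104, 0.011]
wrist_force: [0.6, -0.2, -4.1]
width: 0.134
```

>>> play_rows:
  series:
    - {"translation":[0.003,-0.023,0],"spin":0}
    - {"translation":[0,0,0],"spin":0}
    - {"translation":[0,0,0],"spin":0}
    - {"translation":[0,0,0],"spin":0}

```text
time: 4.75
tool_pos: [0.5731, -0.0142, 0.2891]
tcp_rot: [3.14, -0.105, -0.006]
wrist_force: [0.4, -0.7, -4.0]
width: 0.129
```

```bash
python3 - <<'E'
from h import *
go([.5737,-.0134,.29],-3.83)
a=shot("top","top2"); b=shot("side","side2")
A=cv2.resize(a[110:240,215:345],(400,400),interpolation=2); B=cv2.resize(b[140:260,210:350],(400,343),interpolation=2); B=cv2.copyMakeBorder(B,0,57,0,0,0)
cv2.imwrite("pics/crop3.png",np.hstack([A,B]))
for n,im in(("top",a),("side",b)):
    for s,c,p in blobs(im,'orange',(200,100,350,300)): print(n,s,c.round(1),p.min(0),p.max(0))
E
```

```text
pos [ 0.5731 -0.0142  0.2891] yaw -3.84 tilt 0.22 -> tool d [ 0.0006 -0.0008 -0.0009] |d| 0.001 spin -0.00 F [ 0.4 -0.7 -4. ] w 0.129 t 4.75
top 53 [316.6 180.6] [314 176] [319 185]
top 111 [312. 212.] [306 207] [318 217]
top 116 [279.  262.7] [268 251] [289 274]
side 121 [325.1 108. ] [309 100] [340 113]
side 61 [285.  132.6] [282 127] [290 139]
side 96 [302.5 137.2] [297 130] [307 147]
side 76 [290.2 152.8] [278 147] [302 159]
side 50 [270.1 194.5] [259 189] [281 201]
side 61 [320.8 192.4] [316 189] [326 196]
side 120 [339.6 231.2] [332 227] [349 240]
side 288 [272.5 288.9] [262 280] [282 297]
```

View pics/crop3.png

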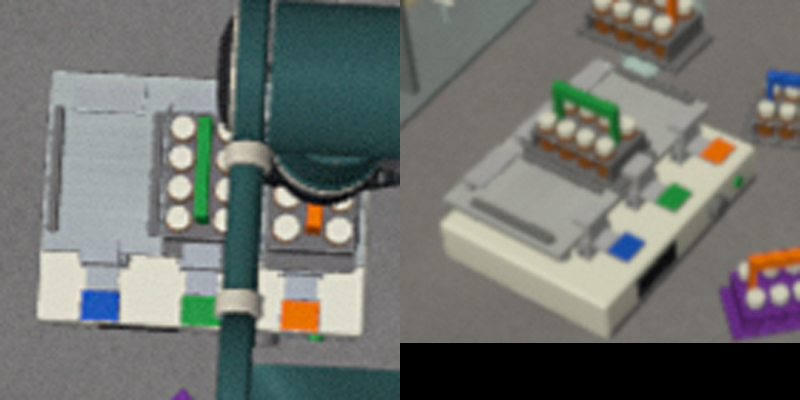

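The top view shows the held rack above the orange bay (front plate edge at about (316,194), bar at (316.6,180.6)). I'll check its lengthwise offset in the grip.

```bash
python3 - <<'E'
from h import *
im=cv2.imread("pics/top2.png")
print("plate front top/bot",onz("top",[[316.4,192.9]],.235),onz("top",[[316.4,196.4]],.227))
s=np.array([np.cos(np.radians(-3.83)),np.sin(np.radians(-3.83))]); T=np.array([.5731,-.0142])
print("expected front edge (rack centred on tcp)",T-.07*s,"bar tip",T-.044*s)
print("bar pixels -> z.317",[onz("top",[[x,y]],.317)[0].round(4) for x,y in((316.6,176),(316.3,185.5))])
print("proj bar centre-line tip",proj("top",[[*(T-.044*s),.317],[*(T-.07*s),.235],[*(T-.07*s),.227]]))
print(np.array2string(im[176:200,316],max_line_width=200).replace("\n"," "))
E
```

```text
plate front top/bot [[ 0.51772946 -0.01395975  0.235     ]] [[ 0.5095109  -0.01414808  0.227     ]]
expected front edge (rack centred on tcp) [ 0.50325634 -0.00952426] bar tip [ 0.52919827 -0.01126096]
bar pixels -> z.317 [array([ 0.5498, -0.0115,  0.317 ]), array([ 0.5272, -0.0104,  0.317 ])]
proj bar centre-line tip [[316.6596981  184.67239257]
 [314.76424522 198.59475569]
 [314.64134028 198.86140411]]
[[ 20  66 132]  [ 12 115 238]  [  0 118 238]  [  0 113 232]  [  0 113 232]  [  0 115 233]  [  0 116 239]  [  0  82 178]  [  0  47 119]  [ 18  56 116]  [ 86  93 113]  [112 107 111]  [118 113 114]  [114 114 113]  [115 114 116]  [ 90  88  92]  [ 71  70  72]  [107 105 105]  [114 108 115]  [111 110 110]  [115 116 115]  [114 108 113]  [125 123 118]  [114 109 108]]
```

>>> play_rows:
  series:
    - {"translation":[-0.003,0,0.02],"spin":0}
    - {"translation":[0,0,0.03],"spin":0}
    - {"translation":[0,0,0.025],"spin":0}
    - {"translation":[0,0,0.012],"spin":0}
    - {"translation":[0,0,0],"spin":0}

```text
time: 5.35
tool_pos: [0.5695, -0.0143, 0.2018]
tcp_rot: [-3.14, 0.107, 0.008]
wrist_force: [-1.0, -0.6, -4.9]
width: 0.131
```

>>> play_rows:
  series:
    - {"translation":[0,0,0],"spin":0}
    - {"translation":[0,0,0],"spin":0}
    - {"translation":[0,0,0],"spin":0}

```text
time: 5.65
tool_pos: [0.5726, -0.0138, 0.2062]
tcp_rot: [3.14, -0.105, 0.005]
wrist_force: [-0.1, -0.5, -4.4]
width: 0.131
```

```bash
python3 - <<'E'
from h import *
go([.5707,-.0134,.19],-3.83)
print("lip edge meas",onz("top",[[315.5,149.8]],.128),"expect",.5957+.0549)
a=shot("top","top3"); b=shot("side","side3")
A=cv2.resize(a[110:240,215:345],(400,400),interpolation=2); B=cv2.resize(b[130:230,240:360],(400,333),interpolation=2); B=cv2.copyMakeBorder(B,0,67,0,0,0)
cv2.imwrite("pics/crop4.png",np.hstack([A,B]))
E
```

```text
pos [ 0.5726 -0.0138  0.2062] yaw -3.85 tilt 0.18 -> tool d [-0.002  -0.0003  0.0162] |d| 0.016 spin -0.00 F [-0.1 -0.5 -4.4] w 0.131 t 5.65
lip edge meas [[ 0.64985519 -0.01854392  0.128     ]] expect 0.6506
```

View pics/crop4.png

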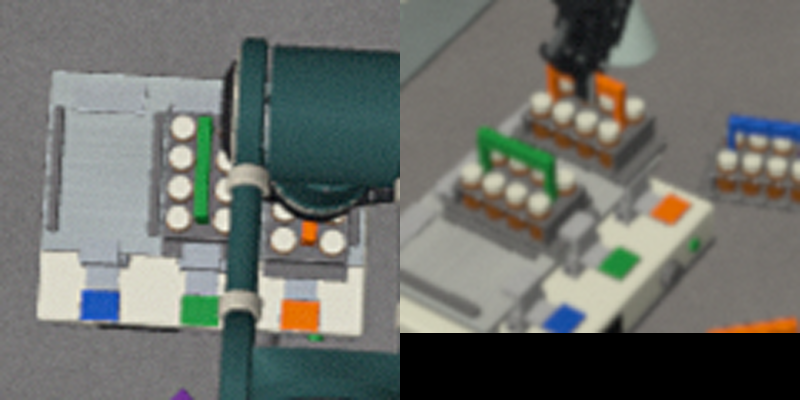

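The lip edge agrees with the plan to 1 mm and the rack hangs level in line with the bay. Lowering now.

>>> play_rows:
  series:
    - {"translation":[-0.002,0,0.006],"spin":0}
    - {"translation":[0,0,0.005],"spin":0}
    - {"translation":[0,0,0.002],"spin":0}
    - {"translation":[0,0,0],"spin":0}
    - {"translation":[0,0,0],"spin":0}

```text
time: 6.25
tool_pos: [0.5693, -0.0135, 0.191]
tcp_rot: [-3.14, 0.105, 0.001]
wrist_force: [1.4, 0.0, -4.2]
width: 0.133
```

>>> play_rows:
  series:
    - {"translation":[0,0,0.002],"spin":0}
    - {"translation":[0,0,0.002],"spin":0}
    - {"translation":[0,0,0],"spin":0}
    - {"translation":[0,0,0],"spin":0}

```text
time: 6.65
tool_pos: [0.5708, -0.0137, 0.1893]
tcp_rot: [3.14, -0.105, 0.006]
wrist_force: [0.9, -0.4, 4.9]
width: 0.132
```

Contact with the catch nose. I'll loosen to 20 N and lower further so the rack pivots with its back end down.

>>> play_rows:
  series:
    - {"translation":[0,0,0.002],"spin":0}
    - {"translation":[0,0,0.001],"spin":0}
    - {"translation":[0,0,0.001],"spin":0}
    - {"translation":[0,0,0],"spin":0}
  force: 20
  jaw: -1

```text
time: 7.05
tool_pos: [0.5734, -0.014, 0.1879]
tcp_rot: [3.139, -0.105, 0.015]
wrist_force: [3.3, -1.5, 12.1]
width: 0.129
```

```bash
python3 - <<'E'
from h import *
go([.5707,-.0134,.185],-3.83)
b=shot("side","side4"); cv2.imwrite("pics/crop5.png",cv2.resize(b[120:210,255:335],(640,720),interpolation=2)[:600])
E
```

```text
pos [ 0.5734 -0.014   0.1879] yaw -3.84 tilt 0.57 -> tool d [-0.0027 -0.0004  0.0029] |d| 0.004 spin -0.00 F [ 3.3 -1.5 12.1] w 0.129 t 7.05
```

View pics/crop5.png

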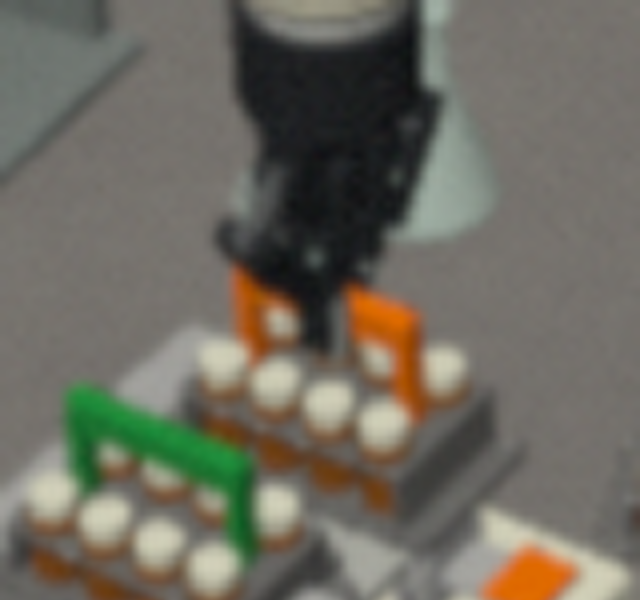

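>>> play_rows:
  series:
    - {"translation":[-0.001,0,-0.004],"spin":0}
    - {"translation":[0,0,0],"spin":0}
    - {"translation":[0,0,0],"spin":0}

```text
time: 7.4
tool_pos: [0.5692, -0.0135, 0.1881]
tcp_rot: [3.14, -0.105, 0.003]
wrist_force: [-0.3, 0.4, 5.1]
width: 0.135
```

>>> play_rows:
  series:
    - {"translation":[0,0,0],"spin":0}
    - {"translation":[0,0,0],"spin":0}
    - {"translation":[0,0,0],"spin":0}
    - {"translation":[0,0,0],"spin":0}
    - {"translation":[0,0,0],"spin":0}
  jaw: -0.6

```text
time: 7.9
tool_pos: [0.5681, -0.0134, 0.1869]
tcp_rot: [-3.14, 0.105, 0.001]
wrist_force: [-0.1, -0.5, -0.3]
width: 0.198
```

```bash
python3 - <<'E'
from h import *
go([.5707,-.0134,.185],-3.83)
b=shot("side","side5"); a=shot("top","top5"); 
cv2.imwrite("pics/crop6.png",np.hstack([cv2.resize(b[130:205,255:335],(427,400),interpolation=2),cv2.resize(a[150:220,290:340],(286,400),interpolation=2)]))
E
```

```text
pos [ 0.5681 -0.0134  0.1869] yaw -3.84 tilt 0.04 -> tool d [ 0.0026 -0.0002  0.0019] |d| 0.003 spin -0.00 F [-0.1 -0.5 -0.3] w 0.198 t 7.90
```

View pics/crop6.png

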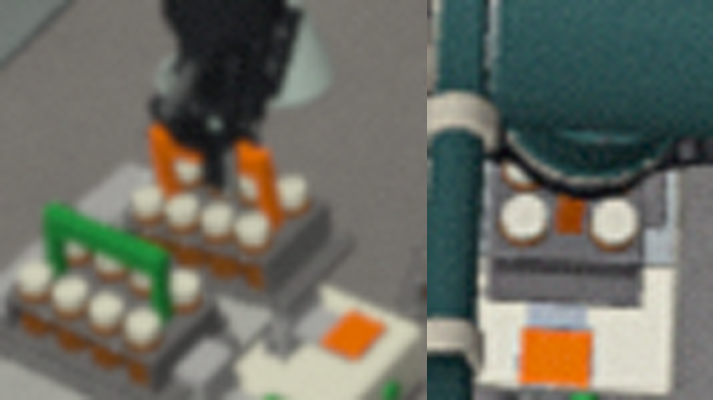

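The rack is now tilted with its front on the nose and its back end on the deck: the orange bar's slope is clearly flatter than the green one. Now I'll grip it and push it back under the lip.

>>> play_rows:
  series:
    - {"translation":[0,0,0],"spin":0}
    - {"translation":[0,0,0],"spin":0}
    - {"translation":[0,0,0],"spin":0}
    - {"translation":[0,0,0],"spin":0}
  jaw: -1
  force: 25

```text
time: 8.4
tool_pos: [0.5683, -0.0135, 0.1873]
tcp_rot: [3.14, -0.105, -0.0]
wrist_force: [-0.6, -1.0, 0.4]
width: 0.133
```

>>> play_rows:
  series:
    - {"translation":[0.004,0,0],"spin":0}
    - {"translation":[0.004,0,0],"spin":0}
    - {"translation":[0.004,0,0],"spin":0}
    - {"translation":[0,0,0],"spin":0}
    - {"translation":[0,0,0],"spin":0}

```text
time: 8.9
tool_pos: [0.5809, -0.0143, 0.1869]
tcp_rot: [-3.14, 0.105, -0.001]
wrist_force: [0.9, 0.4, -2.9]
width: 0.132
```

>>> play_rows:
  series:
    - {"translation":[0.004,0,0],"spin":0}
    - {"translation":[0.003,0,0],"spin":0}
    - {"translation":[0,0,0],"spin":0}
    - {"translation":[0,0,0],"spin":0}

```text
time: 9.3
tool_pos: [0.5877, -0.0148, 0.187]
tcp_rot: [3.14, -0.105, 0.001]
wrist_force: [0.3, -0.8, -3.3]
width: 0.131
```

>>> play_rows:
  series:
    - {"translation":[0.002,0,0],"spin":0}
    - {"translation":[0.001,0,0],"spin":0}
    - {"translation":[0,0,0],"spin":0}
    - {"translation":[0,0,0],"spin":0}

```text
time: 9.7
tool_pos: [0.5903, -0.0149, 0.1871]
tcp_rot: [3.14, -0.105, -0.0]
wrist_force: [-1.6, -0.4, -2.3]
width: 0.135
```

>>> play_rows:
  series:
    - {"translation":[0.002,0,0],"spin":0}
    - {"translation":[0,0,0],"spin":0}
    - {"translation":[0,0,0],"spin":0}

```text
time: 10.0
tool_pos: [0.5919, -0.015, 0.1873]
tcp_rot: [3.14, -0.105, -0.002]
wrist_force: [-3.8, 1.2, 0.1]
width: 0.132
```

```bash
python3 - <<'E'
from h import *
go([.5957,-.0149,.185],-3.83)
b=shot("side","side6"); a=shot("top","top6"); 
cv2.imwrite("pics/crop7.png",np.hstack([cv2.resize(b[120:205,255:335],(376,400),interpolation=2),cv2.resize(a[150:220,280:345],(371,400),interpolation=2)]))
E
```

```text
pos [ 0.5919 -0.015   0.1873] yaw -3.84 tilt 0.06 -> tool d [ 0.0038 -0.0004  0.0023] |d| 0.004 spin -0.00 F [-3.8  1.2  0.1] w 0.132 t 10.00
```

View pics/crop7.png

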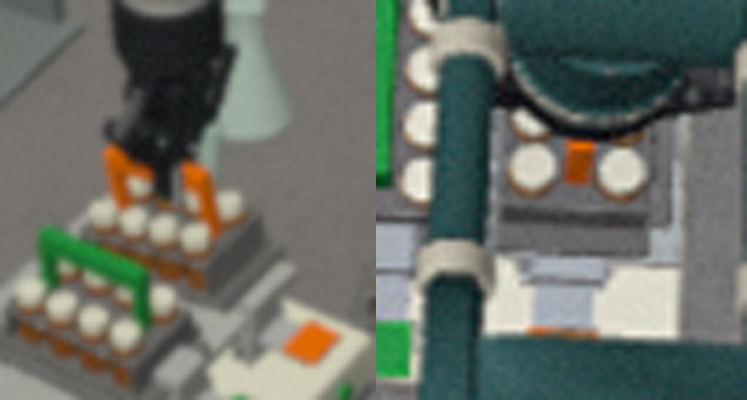

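Fx has built to -3.8 N with the rack within about 1 mm of the bay centre, so its back end is under the lip against the wall. Releasing, then moving over the orange tab.

>>> play_rows:
  series:
    - {"translation":[0,0,0],"spin":0}
    - {"translation":[0,0,0],"spin":0}
    - {"translation":[0,0,0],"spin":0}
    - {"translation":[0,0,-0.02],"spin":0}
    - {"translation":[0,0,-0.035],"spin":0}
  jaw: -0.4

```text
time: 10.6
tool_pos: [0.5905, -0.0149, 0.2396]
tcp_rot: [-3.14, 0.105, 0.009]
wrist_force: [1.0, 1.2, 0.5]
width: 0.3
```

>>> play_rows:
  series:
    - {"translation":[0,0,-0.02],"spin":0}
    - {"translation":[-0.029,0,0],"spin":0}
    - {"translation":[-0.029,0,0],"spin":0}
    - {"translation":[-0.029,0,0],"spin":0}
    - {"translation":[-0.029,0,0],"spin":0}
  jaw: -0.4

```text
time: 11.1
tool_pos: [0.476, -0.0073, 0.2626]
tcp_rot: [3.14, -0.105, 0.002]
wrist_force: [-0.5, -0.5, -0.3]
width: 0.301
```

>>> play_rows:
  series:
    - {"translation":[0,0,0],"spin":0}
    - {"translation":[0,0,0.03],"spin":0}
    - {"translation":[0,0,0.04],"spin":0}
    - {"translation":[0,0,0.04],"spin":0}
    - {"translation":[0,0,0],"spin":0}
  jaw: -1

```text
time: 11.6
tool_pos: [0.4726, -0.007, 0.1469]
tcp_rot: [-3.139, 0.105, 0.016]
wrist_force: [-1.2, 0.6, 0.3]
width: -0.001
```

```bash
python3 - <<'E'
from h import *
go([.476,-.0068,.108],-3.83)
E
```

```text
pos [ 0.4726 -0.007   0.1469] yaw -3.85 tilt 0.59 -> tool d [ 0.0038 -0.0005  0.0388] |d| 0.039 spin -0.00 F [-1.2  0.6  0.3] w -0.001 t 11.60
```

>>> play_rows:
  series:
    - {"translation":[0,0,0.02],"spin":0}
    - {"translation":[0,0,0.015],"spin":0}
    - {"translation":[0,0,0.005],"spin":0}
    - {"translation":[0,0,0],"spin":0}
    - {"translation":[0,0,0],"spin":0}

```text
time: 12.1
tool_pos: [0.478, -0.0074, 0.1139]
tcp_rot: [3.14, -0.105, 0.004]
wrist_force: [0.2, -0.6, 0.2]
width: -0.002
```

>>> play_rows:
  series:
    - {"translation":[0,0,0.005],"spin":0}
    - {"translation":[0,0,0.005],"spin":0}
    - {"translation":[0,0,0.003],"spin":0}
    - {"translation":[0,0,0],"spin":0}

```text
time: 12.5
tool_pos: [0.4759, -0.0072, 0.0989]
tcp_rot: [-3.14, 0.105, 0.002]
wrist_force: [-1.8, 1.0, 2.5]
width: -0.003
```

>>> play_rows:
  series:
    - {"translation":[0,0,0.004],"spin":0}
    - {"translation":[0,0,0.004],"spin":0}
    - {"translation":[0,0,0],"spin":0}
    - {"translation":[0,0,0],"spin":0}

```text
time: 12.9
tool_pos: [0.4752, -0.0072, 0.0908]
tcp_rot: [-3.14, 0.105, 0.005]
wrist_force: [-5.7, 0.9, 3.5]
width: -0.002
```

>>> play_rows:
  series:
    - {"translation":[0,0,0.002],"spin":0}
    - {"translation":[0,0,0.002],"spin":0}
    - {"translation":[0,0,0],"spin":0}
    - {"translation":[0,0,0],"spin":0}

```text
time: 13.3
tool_pos: [0.4752, -0.0072, 0.0869]
tcp_rot: [-3.14, 0.105, 0.005]
wrist_force: [-4.6, 0.1, 3.5]
width: -0.002
```

>>> play_rows:
  series:
    - {"translation":[0,0,0.002],"spin":0}
    - {"translation":[0,0,0],"spin":0}
    - {"translation":[0,0,0],"spin":0}

```text
time: 13.6
tool_pos: [0.4752, -0.0072, 0.0858]
tcp_rot: [-3.14, 0.105, 0.005]
wrist_force: [-8.6, 0.9, 11.6]
width: -0.002
```

The tab is at its stop (11.6 N). Letting it up, then checking.

>>> play_rows:
  series:
    - {"translation":[0,0,0],"spin":0}
    - {"translation":[0,0,-0.005],"spin":0}
    - {"translation":[0,0,-0.02],"spin":0}
    - {"translation":[0,0,-0.04],"spin":0}
    - {"translation":[0,0,-0.045],"spin":0}

```text
time: 14.1
tool_pos: [0.476, -0.0072, 0.1952]
tcp_rot: [-3.14, 0.105, 0.002]
wrist_force: [1.4, 0.3, 0.2]
width: -0.002
```

>>> play_rows:
  series:
    - {"translation":[0,0.03,-0.045],"spin":0}
    - {"translation":[-0.02,0.045,-0.04],"spin":0}
    - {"translation":[-0.02,0.045,0],"spin":0}
    - {"translation":[-0.02,0.045,0],"spin":0}
    - {"translation":[0,0.035,0],"spin":0}

```text
time: 14.6
tool_pos: [0.4072, -0.1935, 0.2696]
tcp_rot: [3.138, -0.107, 0.005]
wrist_force: [-0.2, -0.1, 0.4]
width: 0.001
```

```bash
python3 - <<'E'
from h import *
b=bot.get_calibration; o=[.4547,-.1874]
go([*o,.17],17)
b=shot("side","side7"); a=shot("top","top7"); 
cv2.imwrite("pics/crop8.png",np.hstack([cv2.resize(b[130:215,235:335],(471,400),interpolation=2),cv2.resize(a[130:225,255:330],(316,400),interpolation=2)]))
for nm,col,box,z in[("to",'orange',(300,200,330,222),.104),("ho",'orange',(300,140,330,195),.2),("hg",'green',(268,140,296,190),.2)]:
    for s,c,p in blobs(a,col,box): m,t,L,W=line("top",p,z); print(nm,s,c.round(1),m.round(4),"deg %.1f L %.3f W %.3f"%(np.degrees(t),L,W))
E
```

```text
pos [ 0.4072 -0.1935  0.2696] yaw -3.89 tilt 0.21 -> tool d [ 0.0466 -0.0095  0.0997] |d| 0.110 spin -4.18 F [-0.2 -0.1  0.4] w 0.001 t 14.60
to 113 [312.1 212.2] [ 0.4759 -0.0067] deg -85.7 L 0.036 W 0.028
ho 168 [315.5 166.9] [ 0.5901 -0.0146] deg -3.9 L 0.091 W 0.013
hg 147 [280.5 164.7] [0.5972 0.0777] deg -3.5 L 0.091 W 0.012
```

View pics/crop8.png

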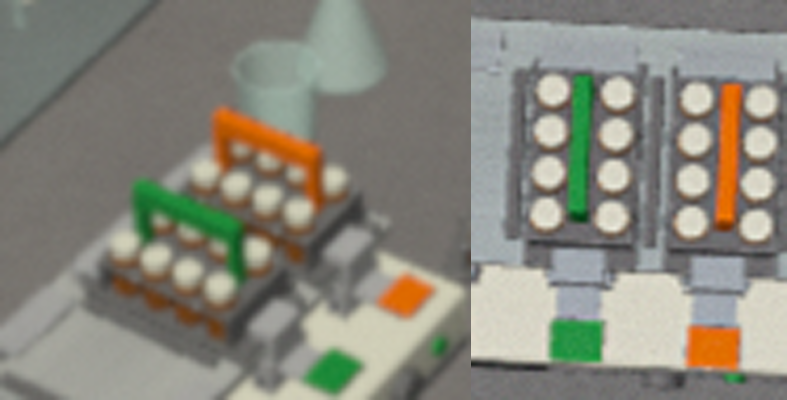

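The orange rack lies parallel to the green one, with its catch shut over it. Its bar (315.5,166.9) and tab match the green pair with a 92 mm offset. Next, the blue rack.

>>> play_rows:
  series:
    - {"translation":[0.025,-0.005,0],"spin":0}
    - {"translation":[0.024,-0.005,0],"spin":0}
    - {"translation":[0,0,0.02],"spin":-0.9}
    - {"translation":[0,0,0.025],"spin":-0.9}
    - {"translation":[0,0,0.025],"spin":-0.9}
  jaw: 1
  force: 40

```text
time: 15.2
tool_pos: [0.4593, -0.1842, 0.198]
tcp_rot: [3.129, 0.271, 0.004]
wrist_force: [0.4, -1.1, -0.2]
width: 0.845
```

>>> play_rows:
  series:
    - {"translation":[0,0,0.02],"spin":-0.9}
    - {"translation":[0,0,0.01],"spin":-0.6}
    - {"translation":[0,0,0],"spin":0}
    - {"translation":[0,0,0],"spin":0}

```text
time: 15.6
tool_pos: [0.4586, -0.1843, 0.1687]
tcp_rot: [3.106, 0.467, 0.001]
wrist_force: [-0.1, -0.1, -0.2]
width: 0.996
```

```bash
python3 - <<'E'
from h import *
go([.4567,-.1868,.0625],17.1)
E
```

```text
pos [ 0.4586 -0.1843  0.1687] yaw 17.12 tilt 0.05 -> tool d [-0.0026  0.0018  0.1062] |d| 0.106 spin 0.00 F [-0.1 -0.1 -0.2] w 0.996 t 15.60
```

>>> play_rows:
  series:
    - {"translation":[-0.0025,0.002,0.02],"spin":0}
    - {"translation":[0,0,0.035],"spin":0}
    - {"translation":[0,0,0.035],"spin":0}
    - {"translation":[0,0,0.016],"spin":0}
    - {"translation":[0,0,0],"spin":0}

```text
time: 16.1
tool_pos: [0.4549, -0.1865, 0.0607]
tcp_rot: [-3.105, -0.467, 0.005]
wrist_force: [-0.7, -0.9, -0.9]
width: 1.001
```

>>> play_rows:
  series:
    - {"translation":[0,0,0],"spin":0}
    - {"translation":[0,0,0],"spin":0}
    - {"translation":[0,0,0],"spin":0}

```text
time: 16.4
tool_pos: [0.4577, -0.188, 0.0643]
tcp_rot: [3.104, 0.468, 0.005]
wrist_force: [1.4, -0.6, -0.0]
width: 0.999
```

>>> play_rows:
  series:
    - {"translation":[0,0,0],"spin":0}
    - {"translation":[0,0,0],"spin":0}
    - {"translation":[0,0,0],"spin":0}
    - {"translation":[0,0,0],"spin":0}
    - {"translation":[0,0,0],"spin":0}
  jaw: -1

```text
time: 16.9
tool_pos: [0.4562, -0.1875, 0.0625]
tcp_rot: [3.106, 0.469, 0.0]
wrist_force: [1.1, -3.6, 2.1]
width: 0.144
```

>>> play_rows:
  series:
    - {"translation":[0,0,0],"spin":0}
    - {"translation":[0,0,0],"spin":0}
    - {"translation":[0,0,0],"spin":0}
    - {"translation":[0,0,0],"spin":0}

```text
time: 17.3
tool_pos: [0.4559, -0.1872, 0.0621]
tcp_rot: [-3.106, -0.469, 0.001]
wrist_force: [0.6, -0.9, -3.3]
width: 0.132
```

>>> play_rows:
  series:
    - {"translation":[0,0,-0.02],"spin":0}
    - {"translation":[0,0,-0.04],"spin":0.5}
    - {"translation":[0,0,-0.045],"spin":0.9}
    - {"translation":[0,0,-0.045],"spin":0.9}
    - {"translation":[0,0,-0.045],"spin":0.9}

```text
time: 17.8
tool_pos: [0.4549, -0.1866, 0.2579]
tcp_rot: [-3.14, -0.027, 0.004]
wrist_force: [0.2, -0.3, -4.4]
width: 0.131
```

>>> play_rows:
  series:
    - {"translation":[0,0,-0.03],"spin":0.9}
    - {"translation":[0,0,0],"spin":0.08}
    - {"translation":[0,0,0],"spin":0}
    - {"translation":[0,0,0],"spin":0}

```text
time: 18.2
tool_pos: [0.4544, -0.1864, 0.2841]
tcp_rot: [-3.138, 0.101, 0.008]
wrist_force: [0.3, -0.4, -4.8]
width: 0.132
```

```bash
python3 - <<'E'
from h import *
go([.5840,.1703,.29],-3.83)
a=shot("top","top8")
s=bot.read_state(); p=np.array(s["tool_pos"]); x=np.array([np.cos(np.radians(-3.83)),np.sin(np.radians(-3.83)),0])
print("expected tips if centred",proj("top",[p-.044*x+[0,0,.028],p+.044*x+[0,0,.028]]))
for A,c,q in blobs(a,'blue',(330,140,420,260),smin=120,vmin=40): print(A,c.round(1),q.min(0),q.max(0))
E
```

```text
pos [ 0.4544 -0.1864  0.2841] yaw -3.68 tilt 0.32 -> tool d [ 0.1064 -0.3643 -0.0056] |d| 0.380 spin 0.03 F [ 0.3 -0.4 -4.8] w 0.132 t 18.20
expected tips if centred [[390.3877736  233.83220247]
 [391.66221588 196.76026655]]
26 [388.5 199.3] [385 197] [391 202]
```

>>> play_rows:
  series:
    - {"translation":[0.006,-0.02,-0.006],"spin":0.03}
    - {"translation":[0.011,-0.037,0],"spin":0}
    - {"translation":[0.011,-0.037,0],"spin":0}
    - {"translation":[0.011,-0.037,0],"spin":0}
    - {"translation":[0.011,-0.037,0],"spin":0}

```text
time: 18.75
tool_pos: [0.5164, -0.0215, 0.2906]
tcp_rot: [-3.14, 0.106, 0.007]
wrist_force: [1.2, -0.3, -4.9]
width: 0.132
```

>>> play_rows:
  series:
    - {"translation":[0.011,-0.037,0],"spin":0}
    - {"translation":[0.011,-0.037,0],"spin":0}
    - {"translation":[0.011,-0.037,0],"spin":0}
    - {"translation":[0.011,-0.037,0],"spin":0}
    - {"translation":[0.01,-0.035,0],"spin":0}

```text
time: 19.25
tool_pos: [0.5828, 0.1574, 0.2902]
tcp_rot: [3.139, -0.105, -0.007]
wrist_force: [0.9, 0.1, -4.7]
width: 0.13
```

>>> play_rows:
  series:
    - {"translation":[0.004,-0.013,0],"spin":0}
    - {"translation":[0,0,0],"spin":0}
    - {"translation":[0,0,0],"spin":0}
    - {"translation":[0,0,0],"spin":0}

```text
time: 19.65
tool_pos: [0.5878, 0.1672, 0.2924]
tcp_rot: [3.139, -0.108, -0.003]
wrist_force: [-0.4, -0.1, -4.6]
width: 0.13
```

```bash
python3 - <<'E'
from h import *
go([.5860,.1702,.206],-3.83)
a=shot("top","top9"); shot("side","side9")
s=bot.read_state(); p=np.array(s["tool_pos"]); x=np.array([np.cos(np.radians(-3.83)),np.sin(np.radians(-3.83)),0])
t=proj("top",[p-.044*x+[0,0,.028],p-.07*x+[0,0,-.054],p-.07*x+[0,0,-.062]]); print("expected tip/plate edge",t)
for A,c,q in blobs(a,'blue',(220,140,275,225),smin=120,vmin=40): print(A,c.round(1),q.min(0),q.max(0))
c=int(round(t[0,0])); print([tuple(v) for v in a[int(t[0,1])-8:int(t[0,1])+8,c].tolist()],int(t[0,1])-8)
E
```

```text
pos [0.5878 0.1672 0.2924] yaw -3.95 tilt 0.13 -> tool d [-0.0019 -0.003   0.0864] |d| 0.087 spin -0.02 F [-0.4 -0.1 -4.6] w 0.130 t 19.65
expected tip/plate edge [[239.23976096 179.18087553]
 [242.86835335 193.59689924]
 [243.25561559 193.90099097]]
71 [240.5 175.3] [237 169] [244 181]
107 [247.1 208.9] [241 204] [253 214]
[(184, 89, 30), (196, 91, 30), (197, 96, 35), (187, 89, 22), (194, 96, 35), (191, 88, 30), (194, 90, 30), (198, 92, 34), (151, 62, 19), (89, 38, 19), (78, 50, 47), (99, 97, 100), (112, 110, 113), (116, 116, 115), (114, 113, 116), (115, 111, 116)] 171
```

>>> play_rows:
  series:
    - {"translation":[-0.002,-0.003,0.02],"spin":0}
    - {"translation":[0,0,0.03],"spin":0}
    - {"translation":[0,0,0.025],"spin":0}
    - {"translation":[0,0,0.012],"spin":0}
    - {"translation":[0,0,0],"spin":0}

```text
time: 20.25
tool_pos: [0.5851, 0.1706, 0.2041]
tcp_rot: [3.138, -0.108, -0.007]
wrist_force: [-0.5, -0.7, -3.8]
width: 0.132
```

>>> play_rows:
  series:
    - {"translation":[0,0,0],"spin":0}
    - {"translation":[0,0,0],"spin":0}
    - {"translation":[0,0,0],"spin":0}
    - {"translation":[0,0,0],"spin":0}

```text
time: 20.65
tool_pos: [0.5874, 0.1719, 0.2078]
tcp_rot: [-3.139, 0.107, -0.003]
wrist_force: [-0.4, 0.1, -4.1]
width: 0.134
```

```bash
python3 - <<'E'
from h import *
go([.5860,.1702,.191],-3.83)
E
```

```text
pos [0.5874 0.1719 0.2078] yaw -3.89 tilt 0.13 -> tool d [-0.0013  0.0018  0.0168] |d| 0.017 spin -0.01 F [-0.4  0.1 -4.1] w 0.134 t 20.65
```

>>> play_rows:
  series:
    - {"translation":[-0.001,0.001,0.006],"spin":0}
    - {"translation":[0,0,0.006],"spin":0}
    - {"translation":[0,0,0.002],"spin":0}
    - {"translation":[0,0,0],"spin":0}
    - {"translation":[0,0,0],"spin":0}

```text
time: 21.15
tool_pos: [0.5856, 0.1708, 0.1921]
tcp_rot: [3.14, -0.107, -0.001]
wrist_force: [-0.3, -0.2, -3.2]
width: 0.13
```

>>> play_rows:
  series:
    - {"translation":[0,0,0.002],"spin":0}
    - {"translation":[0,0,0.002],"spin":0}
    - {"translation":[0,0,0],"spin":0}
    - {"translation":[0,0,0],"spin":0}
    - {"translation":[0,0,0],"spin":0}

```text
time: 21.65
tool_pos: [0.5863, 0.1708, 0.1893]
tcp_rot: [-3.139, 0.107, -0.003]
wrist_force: [0.3, -0.2, 1.6]
width: 0.131
```

Contact with the nose at the same height as before. Letting the back end drop, then regripping.

>>> play_rows:
  series:
    - {"translation":[0,0.0005,0.001],"spin":0}
    - {"translation":[0,0,0],"spin":0}
    - {"translation":[0,0,0],"spin":0}
    - {"translation":[0,0,0],"spin":0}
    - {"translation":[0,0,0],"spin":0}
  jaw: -0.6
  force: 25

```text
time: 22.15
tool_pos: [0.5856, 0.1703, 0.1874]
tcp_rot: [-3.14, 0.107, 0.0]
wrist_force: [-0.8, -0.4, 0.2]
width: 0.198
```

```bash
python3 - <<'E'
from h import *
go([.6080,.1687,.187],-3.83)
b=shot("side","side10"); a=shot("top","top10"); 
cv2.imwrite("pics/crop9.png",np.hstack([cv2.resize(b[150:240,200:300],(444,400),interpolation=2),cv2.resize(a[130:225,220:300],(337,400),interpolation=2)]))
E
```

```text
pos [0.5856 0.1703 0.1874] yaw -3.89 tilt 0.00 -> tool d [0.0225 0.0001 0.0004] |d| 0.022 spin -0.01 F [-0.8 -0.4  0.2] w 0.198 t 22.15
```

View pics/crop9.png

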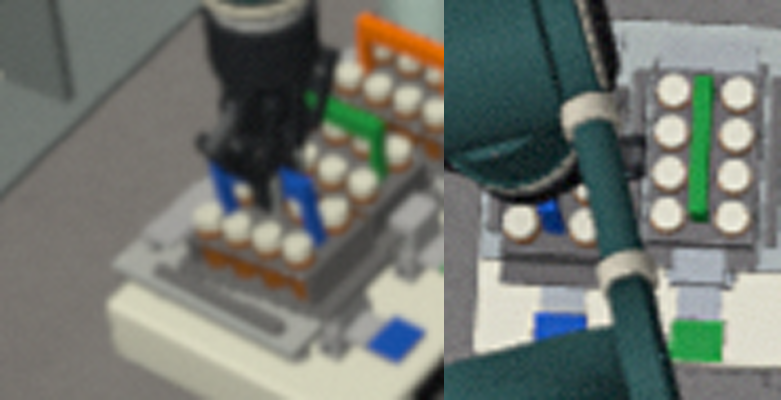

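The blue rack's back end has dropped: its vial row slopes less than the guide beside it, and its front overhangs the nose. Gripping and pushing it under the lip.

>>> play_rows:
  series:
    - {"translation":[0,0,0],"spin":0}
    - {"translation":[0,0,0],"spin":0}
    - {"translation":[0,0,0],"spin":0}
    - {"translation":[0,0,0],"spin":0}
  jaw: -1

```text
time: 22.65
tool_pos: [0.5856, 0.1704, 0.1875]
tcp_rot: [-3.14, 0.107, -0.0]
wrist_force: [-0.1, 0.4, 0.2]
width: 0.138
```

>>> play_rows:
  series:
    - {"translation":[0.004,0,0],"spin":0}
    - {"translation":[0.004,0,0],"spin":0}
    - {"translation":[0.004,0,0],"spin":0}
    - {"translation":[0,0,0],"spin":0}
    - {"translation":[0,0,0],"spin":0}

```text
time: 23.15
tool_pos: [0.5981, 0.1693, 0.1871]
tcp_rot: [3.14, -0.107, 0.001]
wrist_force: [-0.4, 0.4, 0.1]
width: 0.135
```

>>> play_rows:
  series:
    - {"translation":[0.004,0,0],"spin":0}
    - {"translation":[0.004,0,0],"spin":0}
    - {"translation":[0,0,0],"spin":0}
    - {"translation":[0,0,0],"spin":0}

```text
time: 23.55
tool_pos: [0.6041, 0.169, 0.1875]
tcp_rot: [3.139, -0.107, -0.006]
wrist_force: [-7.8, -0.3, 4.0]
width: 0.133
```

>>> play_rows:
  series:
    - {"translation":[0.002,0,0],"spin":0}
    - {"translation":[0,0,0],"spin":0}
    - {"translation":[0,0,0],"spin":0}
    - {"translation":[0,0,0],"spin":0}

```text
time: 23.95
tool_pos: [0.6045, 0.1689, 0.1878]
tcp_rot: [3.139, -0.106, -0.011]
wrist_force: [-13.5, 0.5, 9.5]
width: 0.134
```

```bash
python3 - <<'E'
from h import *
go([.6080,.1687,.187],-3.83)
s=bot.read_state(); p=np.array(s["tool_pos"]); x=np.array([np.cos(np.radians(-3.83)),np.sin(np.radians(-3.83)),0])
a=shot("top","top11"); b=shot("side","side11")
print(proj("top",[p-.044*x+[0,0,.028+.006]]))
print("top",[(A,c.round(1).tolist(),q.min(0).tolist(),q.max(0).tolist()) for A,c,q in blobs(a,'blue',(220,140,275,203),smin=120,vmin=40)])
for c in (238,240,242): print(c,a[172:190,c,0].tolist())
E
```

```text
pos [0.6045 0.1689 0.1878] yaw -3.88 tilt 0.40 -> tool d [0.0035 0.     0.0008] |d| 0.004 spin -0.01 F [-13.5   0.5   9.5] w 0.134 t 23.95
[[243.60802206 177.89782798]]
top [(50, [245.5, 173.0], [242, 168], [248, 178])]
238 [191, 200, 197, 192, 195, 202, 208, 134, 52, 102, 117, 67, 63, 81, 103, 103, 111, 106]
240 [164, 195, 195, 199, 199, 202, 140, 78, 52, 101, 113, 73, 57, 77, 103, 108, 105, 108]
242 [129, 124, 130, 124, 116, 78, 49, 65, 91, 111, 111, 69, 61, 73, 104, 106, 105, 102]
```

```bash
python3 - <<'E'
from h import *
s=np.array([np.cos(np.radians(-3.83)),np.sin(np.radians(-3.83))])
bay={'b':np.array([.6080,.1687]),'o':np.array([.5957,-.0149])}
for f,k in(("top6",'o'),("top11",'b')):
    g=cv2.cvtColor(cv2.imread(f"pics/{f}.png"),cv2.COLOR_BGR2GRAY).astype(float)
    # sample intensity along rack's lengthwise line 12 mm left/right of axis at plate height .133
    for off in(-.024,.008,.02,.028):
        t=np.arange(-.10,-.035,.0015); P=[[*(bay[k]+x*s+off*np.array([-s[1],s[0]])),.133] for x in t]; q=proj("top",P)
        v=cv2.remap(g.astype(np.float32),q[:,0].astype(np.float32).reshape(1,-1),q[:,1].astype(np.float32).reshape(1,-1),1)[0]
        print(f,off,v.round().astype(int).tolist())
E
```

```text
top6 -0.024 [215, 216, 217, 217, 217, 217, 217, 217, 218, 220, 220, 220, 216, 212, 206, 194, 177, 157, 138, 117, 96, 97, 101, 103, 105, 105, 104, 101, 90, 71, 61, 58, 62, 70, 84, 101, 95, 90, 95, 106, 137, 168, 198, 214]
top6 0.008 [171, 171, 172, 173, 175, 175, 174, 171, 164, 143, 129, 132, 143, 166, 175, 177, 174, 169, 144, 117, 113, 110, 106, 103, 105, 104, 101, 95, 87, 74, 59, 60, 65, 79, 93, 100, 105, 105, 104, 102, 98, 93, 94, 97]
top6 0.02 [219, 219, 219, 219, 220, 220, 217, 210, 190, 159, 156, 166, 152, 137, 132, 127, 130, 134, 143, 138, 114, 103, 104, 103, 102, 100, 98, 94, 89, 75, 64, 62, 64, 73, 83, 95, 96, 93, 101, 113, 149, 184, 201, 214]
top6 0.028 [217, 217, 218, 219, 218, 217, 217, 218, 218, 218, 219, 220, 219, 217, 212, 199, 178, 159, 139, 119, 97, 97, 101, 102, 104, 105, 105, 101, 91, 71, 61, 58, 61, 68, 84, 105, 105, 104, 96, 92, 100, 114, 144, 168]
top11 -0.024 [64, 62, 62, 61, 61, 61, 62, 62, 63, 67, 71, 86, 101, 115, 127, 129, 126, 117, 106, 93, 93, 101, 103, 103, 105, 106, 105, 101, 92, 86, 89, 98, 113, 128, 145, 147, 145, 129, 112, 101, 95, 107, 118, 134]
top11 0.008 [63, 62, 61, 62, 71, 87, 118, 154, 155, 153, 136, 128, 158, 177, 178, 177, 173, 160, 142, 120, 97, 99, 102, 104, 105, 107, 107, 104, 92, 73, 64, 61, 64, 71, 91, 109, 109, 108, 107, 107, 106, 99, 85, 66]
top11 0.02 [62, 57, 79, 104, 158, 200, 215, 225, 223, 220, 217, 214, 210, 206, 202, 196, 189, 156, 126, 97, 84, 98, 105, 105, 105, 105, 103, 99, 87, 75, 66, 59, 66, 78, 99, 109, 106, 94, 78, 80, 87, 108, 132, 165]
top11 0.028 [76, 93, 140, 180, 210, 226, 223, 220, 218, 218, 219, 219, 218, 221, 222, 217, 199, 159, 125, 96, 92, 102, 102, 100, 103, 106, 103, 98, 86, 74, 62, 59, 68, 86, 109, 109, 101, 92, 86, 118, 152, 191, 218, 217]
```

The blue rack's front edge sits at the same place relative to its bay as orange's did before latching (under 1 mm apart), so it is against the wall. The stop came 3.5 mm short of plan because of an offset in the grip. Releasing, then pressing the blue tab.

>>> play_rows:
  series:
    - {"translation":[-0.002,0,0],"spin":0}
    - {"translation":[0,0,0],"spin":0}
    - {"translation":[0,0,0],"spin":0}

```text
time: 24.35
tool_pos: [0.6041, 0.169, 0.1875]
tcp_rot: [3.139, -0.106, -0.005]
wrist_force: [-7.5, 0.5, 5.0]
width: 0.137
```

>>> play_rows:
  series:
    - {"translation":[0,0,0],"spin":0}
    - {"translation":[0,0,0],"spin":0}
    - {"translation":[0,0,0],"spin":0}
    - {"translation":[0,0,-0.02],"spin":0}
    - {"translation":[0,0,-0.035],"spin":0}
  jaw: -0.4

```text
time: 24.85
tool_pos: [0.6038, 0.1683, 0.2392]
tcp_rot: [3.138, -0.107, -0.01]
wrist_force: [-0.7, 0.6, -0.3]
width: 0.301
```

>>> play_rows:
  series:
    - {"translation":[0,0,-0.02],"spin":0}
    - {"translation":[-0.029,0,0],"spin":0}
    - {"translation":[-0.029,0,0],"spin":0}
    - {"translation":[-0.029,0,0],"spin":0}
    - {"translation":[-0.029,0,0],"spin":0}

```text
time: 25.35
tool_pos: [0.4893, 0.1767, 0.2625]
tcp_rot: [-3.14, 0.107, -0.002]
wrist_force: [-0.7, 0.1, -0.2]
width: 0.301
```

>>> play_rows:
  series:
    - {"translation":[0,0,0],"spin":0}
    - {"translation":[0,0,0.03],"spin":0}
    - {"translation":[0,0,0.04],"spin":0}
    - {"translation":[0,0,0.03],"spin":0}
    - {"translation":[0,0,0],"spin":0}
  jaw: -1

```text
time: 25.85
tool_pos: [0.4869, 0.1755, 0.1575]
tcp_rot: [3.137, -0.107, -0.013]
wrist_force: [-0.9, -0.4, -1.4]
width: -0.005
```

>>> play_rows:
  series:
    - {"translation":[0,0,0],"spin":0}
    - {"translation":[0,0,0],"spin":0}
    - {"translation":[0,0,0],"spin":0}

```text
time: 26.15
tool_pos: [0.4918, 0.1773, 0.1648]
tcp_rot: [-3.138, 0.107, -0.006]
wrist_force: [0.3, 0.2, 0.2]
width: 0.001
```

```bash
python3 - <<'E'
from h import *
go([.4883,.1768,.104],-3.83)
E
```

```text
pos [0.4918 0.1773 0.1648] yaw -3.90 tilt 0.25 -> tool d [-0.0037  0.0008  0.0608] |d| 0.061 spin -0.01 F [0.3 0.2 0.2] w 0.001 t 26.15
```

>>> play_rows:
  series:
    - {"translation":[-0.001,0,0.02],"spin":0}
    - {"translation":[0,0,0.02],"spin":0}
    - {"translation":[0,0,0.01],"spin":0}
    - {"translation":[0,0,0],"spin":0}
    - {"translation":[0,0,0],"spin":0}

```text
time: 26.65
tool_pos: [0.4896, 0.1771, 0.1134]
tcp_rot: [-3.139, 0.107, -0.002]
wrist_force: [0.3, -0.3, 0.5]
width: 0.004
```

>>> play_rows:
  series:
    - {"translation":[0,0,0.005],"spin":0}
    - {"translation":[0,0,0.005],"spin":0}
    - {"translation":[0,0,0.003],"spin":0}
    - {"translation":[0,0,0],"spin":0}

```text
time: 27.05
tool_pos: [0.4883, 0.1772, 0.0993]
tcp_rot: [-3.139, 0.107, 0.002]
wrist_force: [-2.5, 1.0, 2.7]
width: 0.002
```

>>> play_rows:
  series:
    - {"translation":[0,0,0.004],"spin":0}
    - {"translation":[0,0,0.004],"spin":0}
    - {"translation":[0,0,0.002],"spin":0}
    - {"translation":[0,0,0],"spin":0}

```text
time: 27.45
tool_pos: [0.4875, 0.177, 0.0888]
tcp_rot: [3.14, -0.107, -0.004]
wrist_force: [-5.1, 1.5, 4.2]
width: 0.001
```

>>> play_rows:
  series:
    - {"translation":[0,0,0.002],"spin":0}
    - {"translation":[0,0,0.001],"spin":0}
    - {"translation":[0,0,0],"spin":0}
    - {"translation":[0,0,0],"spin":0}

```text
time: 27.85
tool_pos: [0.4874, 0.177, 0.0862]
tcp_rot: [3.14, -0.107, -0.005]
wrist_force: [-5.5, 1.8, 4.6]
width: -0.003
```

>>> play_rows:
  series:
    - {"translation":[0,0,0.001],"spin":0}
    - {"translation":[0,0,0],"spin":0}
    - {"translation":[0,0,0],"spin":0}

```text
time: 28.15
tool_pos: [0.4875, 0.177, 0.086]
tcp_rot: [3.14, -0.107, -0.005]
wrist_force: [-8.0, 1.1, 9.5]
width: 0.003
```

At the stop. Letting the tab up and moving the arm clear for the final check.

>>> play_rows:
  series:
    - {"translation":[0,0,0],"spin":0}
    - {"translation":[0,0,-0.005],"spin":0}
    - {"translation":[0,0,-0.02],"spin":0}
    - {"translation":[0,0,-0.04],"spin":0}
    - {"translation":[0,0,-0.045],"spin":0}

```text
time: 28.65
tool_pos: [0.4881, 0.1761, 0.1948]
tcp_rot: [3.138, -0.107, -0.004]
wrist_force: [1.1, 0.2, 0.3]
width: 0.005
```

>>> play_rows:
  series:
    - {"translation":[0,0,-0.045],"spin":0}
    - {"translation":[-0.01,0.03,-0.045],"spin":0}
    - {"translation":[-0.01,0.04,-0.01],"spin":0}
    - {"translation":[-0.01,0.045,0],"spin":0}
    - {"translation":[0,0.045,0],"spin":0}

```text
time: 29.15
tool_pos: [0.449, 0.0205, 0.2925]
tcp_rot: [3.139, -0.104, 0.006]
wrist_force: [0.5, -0.3, -0.1]
width: -0.001
```

>>> play_rows:
  series:
    - {"translation":[0,0.045,0],"spin":0}
    - {"translation":[0,0.045,0],"spin":0}
    - {"translation":[0,0.045,0],"spin":0}
    - {"translation":[0,0.045,0],"spin":0}
    - {"translation":[0,0.045,0],"spin":0}

```text
time: 29.65
tool_pos: [0.4336, -0.2051, 0.2915]
tcp_rot: [3.138, -0.107, 0.002]
wrist_force: [-0.1, -0.9, -0.2]
width: -0.001
```

```bash
python3 - <<'E'
from h import *
go([.45,-.25,.29],-3.83)
b=shot("side","side12"); a=shot("top","top12"); 
cv2.imwrite("pics/crop10.png",np.hstack([cv2.resize(b[130:245,210:345],(470,400),interpolation=2),cv2.resize(a[130:225,225:345],(505,400),interpolation=2)])[:, :975])
i=cv2.imread("pics/crop10.png"); cv2.imwrite("pics/crop10.png",cv2.resize(i,None,fx=.82,fy=.82))
for nm,col,box,z in[("tb",'blue',(238,200,260,218),.104),("to",'orange',(300,200,330,222),.104),("hb",'blue',(230,140,265,195),.2),("ho",'orange',(300,140,330,195),.2),("hg",'green',(268,140,296,190),.2)]:
    for s,c,p in blobs(a,col,box): m,t,L,W=line("top",p,z); print(nm,s,c.round(1),m.round(4),"deg %.1f L %.3f W %.3f"%(np.degrees(t),L,W))
E
```

```text
pos [ 0.4336 -0.2051  0.2915] yaw -3.91 tilt 0.13 -> tool d [0.0194 0.0436 0.0016] |d| 0.048 spin -0.02 F [-0.1 -0.9 -0.2] w -0.001 t 29.65
tb 105 [247.  208.9] [0.4883 0.1769] deg -85.9 L 0.035 W 0.028
to 112 [312.1 212.1] [ 0.476  -0.0066] deg -84.1 L 0.037 W 0.029
hb 169 [246.2 162.9] [0.6033 0.1674] deg -3.2 L 0.090 W 0.017
ho 169 [315.6 166.9] [ 0.5902 -0.0146] deg -3.9 L 0.091 W 0.013
hg 149 [280.4 164.9] [0.5967 0.0777] deg -3.5 L 0.091 W 0.012
```

View pics/crop10.png

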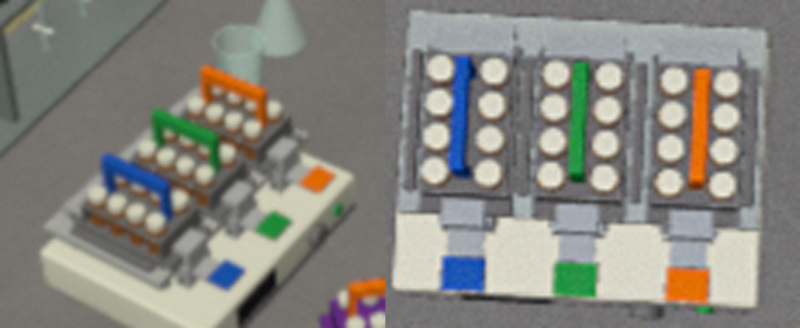

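All three racks lie parallel and flat, with the catch noses over their front ends. The tabs at (247.0,208.9) and (312.1,212.1) are back at their starting pixels. The clear arm touches nothing, so I'm handing in.

```bash
python3 - <<'E'
from h import *
a0=cv2.imread("pics/top0.png"); a1=cv2.imread("pics/top12.png")
d=cv2.absdiff(a0,a1).max(2)
for n,(x,y) in dict(beaker=(376,135),flask=(414,133),reagent=(177,237),wash=(151,197),vol=(172,159),dish=(199,256)).items(): print(n,"changed px",int((d[y-18:y+18,x-18:x+18]>50).sum()))
print(bot.finish_job())
E
```

```text
beaker changed px 0
flask changed px 0
reagent changed px 0
wash changed px 0
vol changed px 0
dish changed px 0
the job is handed in; nothing more can be done
None
```

Both racks are loaded and latched in the bays of their colours, and I handed the job in at about 30 s of the 72 s allowed; the hand-in gives no verdict. Each rack was set down with its front end on the catch nose and its back end let drop. I then pushed it back under the lip to the wall and pressed the tab to its stop with about 10–12 N.

**Last checks (final images):**
- **Racks:** all three lie flat and parallel. Bar yaws are -3.2°, -3.5° and -3.9°, against -3.8° for the shaker. Spacing from the green rack matches the bays to about 1 mm lengthwise and 2 mm sideways.
- **Catches:** the blue and orange tabs are back at their starting pixels, and all three catches look shut over the rack ends.
- **Surroundings:** the green rack is within 1 mm of where it started. The glassware, bottles and dish show no image change, and the arm ended clear of everything.

**Disagreements:**
- **Stop when pushing in:** the blue rack stopped 3.5 mm short of the planned position. Its front edge sat at the same place relative to its bay as orange's had, so I took this as an offset in the grip.
- **Bar positions:** all three bar centres, the untouched green one included, measure 4–6 mm in front of the bay centres I worked out from the tabs. Part of that is the bars' front faces being counted in the colour masks.

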